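# Find the register hole with the pin

### The arm

A 6-joint arm with a two-finger parallel gripper is mounted at the origin on the work surface. World frame = base frame: x ahead of the robot, y to its left, z up, the work surface at z = 0. Lengths are in m, angles in rad, forces in N, time in s.
With the tool pointing down it reaches from about 0.425 to 0.95 m from the base axis. Payload 3.5 kg.
Tool frame: the origin (TCP) lies on the centre line of the jaws, within the pads' length; the fingertips stand 17 mm ahead of it and the grasp point (between the pads) lies 2 mm behind it; z points along the fingers, y is the line along which they close (so a half turn about z gives the same grasp; the last joint's range is limited). The gripper opens to 85 mm and grips with 20 to 120 N. Pads are 22 mm wide; open, the fingers measure 114 mm over their backs; the gripper's body (76 mm by 85 mm) begins 54 mm behind the grasp point. The pads swing forward as they close: fully open they stand 13 mm farther back than shut.
Start: joints at [0.997, 0.286, 1.577, -0, 1.279, -0.15], TCP at [0.278, 0.615, 0.248] pointing down, gripper open.
Joint ranges: [-2.77, 2.77], [-0.9, 2.22], [0.21, 2.48], [-1.53, 4.67], [0.24, 2.81], [-2.84, 2.84]. Speed limits (rad/s): [2.79, 2.79, 3.14, 3.14, 3.14, 3.14].

### API

Orientations are given as a unit quaternion [x, y, z, w].
In Python, from plant import ctrl gives the robot as it stands. The module is installed in compiled form; this text tells all that it offers.
- The arm moves only by the tool drive_tool, never from a script. Its argument "moves" is a list of rows, each a list of 3 entries, a list of its own where there are three numbers: the turn, a rotation vector about the tool's x, y, z in rad, then the shift along the tool's x, y, z in m, then the finger opening in m, from 0 to 0.0854. A call has 1 to 5 rows; each row shifts and turns the commanded pose from where the row before left it, along the tool's axes as they then stand; what a row does not reach is not made up. A row lasts 1/8 s, in which the tool goes at most 62.5 mm and 10.7 degrees, less where a joint would pass 70% of its speed; a pose out of reach is approached as far as the arm can. A call with a gripper value outside its range is refused whole. The fingers move at their own pace and stop on an object; "grip_force" is the grip in N (left out, the last holds). Time passes only in rows, so rows that do not move let the fingers close. It gives the time, the measured TCP pose, the force, the opening and the grip force at its end, in the units of the state.
- ctrl.get_state(): the state, without advancing time (a new reading comes with each control period).
- ctrl.read_camera(name): name is "side" or "top"; returns a dict with "image" (420x560x3 uint8, red, green, blue), "fx", "fy", "cx", "cy" (pixels), "R" (3x3) and "t" (3): a world point X has camera coordinates R X + t. Camera axes: x right, y down, z forward; pixel columns grow to the right and rows downward; lengths in m; the calibration is good to about 2 mm. A picture is of the moment at which its call begins. There is no depth.
- ctrl.sign_off(): hands the job in; it is judged then, once.
The state is a dict: "time": time; "qpos": joint angles; "dq": joint speeds; "joint_efforts": joint torques, N m; "eef_pos": TCP position; "tcp_rot": TCP orientation; "contact_force": force on the tool from outside, world axes, zero at the start; "wrist_torque": the same for the moment, N m; "opening": opening from 0.0 (shut) to 1.0 (fully open); "finger_force": force on a finger pad.
Only numpy, scipy, OpenCV 4.12 (cv2) and the standard library are available. Lean on these libraries where they do the work, as an engineer would, in place of code of your own. Each camera call takes 0.05 s, during which the arm holds its last target. There are 200 camera calls.

### The job

Take the orange-headed register pin out of its wooden stand and set its tip gently down on the dark inked plate in the frame's window, close to the wooden frame. Slide the tip lightly across the plate until it drops into the unmarked blind hole, seat the pin fully home and let it go standing there upright. Never bear hard on the plate with the pin, and leave the ink tub, tape roll and squeegee where they are.

Things in the scene. Friction and masses are not known exactly. Their poses are not given: they have to be found in the camera images.
- pin: Loose register pin, 56 to 112 g: round steel shaft, 10 mm wide, 52 mm long, the last 3 mm tapering to a 6 mm wide flat tip; above it a square orange plastic grip 22 x 22 mm, 52 to 88 mm above the tip, its flats square to the pin's x and y. Origin: the tip's end, on the axis; z runs up the pin to the grip. Starts upright in the stand, tip 10 mm above the table.
- pin_stand: Fixed wooden block 60 x 60 x 30 mm, origin at the centre of its underside; one hole 11.5 mm wide and 20 mm deep in the middle of its top, in which the pin stands loosely. Pull the pin straight up.
- frame: Fixed register frame of dark wood, 158 mm (x) x 228 mm (y) x 24 mm high, origin: centre of its underside. A window 80 mm (x) x 110 mm (y) in its middle shows the dark blue-green register plate: rigid, clamped, slippery (friction about 0.2), top 18 mm above the origin, 6 mm below the frame's top. Over 40 N from the pin spoils it; 4 to 10 N is plenty for sliding, 10 to 15 N for seating.
- window (a point): Window's centre, on the plate's top; axes as the frame's. The plate's only hole has its centre anywhere within 10 mm in x and 20 mm in y of this point; elsewhere the plate is solid. Hole: round, 11 mm wide, 14 mm deep, sharp rim, dark as the plate; round spots are flat ink stains. A tip sliding over it drops in and is stopped by its side. Fully home, the pin's tip is 14 mm below this point.
- ink_tub: Bystander: closed ochre ink tub with a white lid, 84 mm wide, 85 mm high, loose; origin at the centre of its underside. It stands on one side of the frame and the pin stand on the other.
- tape: Bystander: roll of pale yellow masking tape lying flat, 100 mm wide, 25 mm high, loose; origin at the centre of its underside.
- squeegee: Bystander: wooden squeegee standing on its handle, 30 mm (x) x 160 mm (y) x 113 mm high with the black rubber blade on top, loose; origin at the centre of its underside.
Not all that is in view belongs to the job. Of the things that look like the pin, the smallest one is meant.

How it is judged:
By the outcome, as a careful person would: the job done as asked, in the order asked, and still so for the second after the job is handed in, with the robot touching nothing.
It also fails if it takes over 72 s, if anything falls off the work surface, if the arm or the gripper's body presses on something with over 40 N, if the wrist force passes 120 N, or if a joint passes its speed limit or range.

## Working session

There is one attempt and no reset: what is moved stays moved. The work goes in short steps, Python scripts to look and compute and a tool call to move; the robot and the scene stay as the last step left them, time stands still between calls to the robot, and variables do not carry over. Pictures are saved under pics/ and viewed, at most 10 in all, crops included, and the job is handed in when it is done.

Besides the shell and the picture viewer there is one more tool, called after ">>>" by a JSON object that holds its "method" and its "body", one argument or row to a line. drive_tool: Moves the arm, as the interface text tells. Its arguments: {"type":"object","properties":{"moves":{"type":"array","items":{"type":"array"}},"grip_force":{"type":"number"}},"required":["moves"]}

```bash
mkdir -p pics; cat > h.py <<'E'
import numpy as np, cv2
from plant import ctrl
def shot(n,f=None):
    c=ctrl.read_camera(n)
    if f: cv2.imwrite(f,c["image"][:,:,::-1])
    return c
def ray(c,u,v):
    R=np.array(c["R"]);t=np.array(c["t"])
    return -R.T@t, R.T@np.array([(u-c["cx"])/c["fx"],(v-c["cy"])/c["fy"],1])
def onz(c,u,v,z):
    o,d=ray(c,u,v); return o+d*(z-o[2])/d[2]
def proj(c,X):
    p=np.array(c["R"])@np.array(X)+np.array(c["t"]); return np.array([c["fx"]*p[0]/p[2]+c["cx"],c["fy"]*p[1]/p[2]+c["cy"]])
def cross2(c1,p1,c2,p2):
    o1,d1=ray(c1,*p1);o2,d2=ray(c2,*p2)
    s=np.linalg.lstsq(np.c_[d1,-d2],o2-o1,rcond=None)[0]
    a=o1+d1*s[0];b=o2+d2*s[1]; return (a+b)/2,np.linalg.norm(a-b)
E
python3 - <<'E'
from h import *
for n in("top","side"):
    c=shot(n,f"pics/{n}0.png"); o,_=ray(c,0,0); print(n,o,c["fx"])
    h=cv2.cvtColor(c["image"],cv2.COLOR_RGB2HSV)
    m=cv2.inRange(h,(3,150,120),(18,255,255))
    k,l,s,ce=cv2.connectedComponentsWithStats(m)
    for i in range(1,k):
        if s[i,4]>15: print(s[i],ce[i])
s=ctrl.get_state();print(s)
E
```

```text
top [0.53364914 0.04742908 0.83473137] 409.24366437982775
[ 90 253  19  20 245] [ 99.33469388 262.73469388]
[149 257  12  12 127] [154.87401575 262.52755906]
[178 308  18  19 248] [186.55645161 316.97177419]
side [0.35047621 0.6909499  0.7940787 ] 439.02675894735825
[438   0  45   9 187] [459.50802139   4.31550802]
[486   7  48   7 126] [513.5952381   10.15873016]
[256 123  15  25  37] [262.21621622 136.81081081]
[341 252  17  27 266] [348.61278195 261.80451128]
[284 271  14  21 140] [290.17142857 278.07857143]
[263 283  18  49 503] [272.04771372 313.10735586]
[286 296   7  13  53] [288.94339623 302.86792453]
{'time': 0.1, 'qpos': array([ 9.96963551e-01,  2.87111517e-01,  1.57805530e+00, -1.71600255e-05,
        1.27860720e+00, -1.50002701e-01]), 'dq': array([-2.63622786e-05,  4.65625195e-04, -5.17776680e-03, -6.51061403e-04,
       -8.84259857e-04, -1.20241150e-03]), 'joint_efforts': array([-3.90952209e-05, -4.07301950e+01, -2.93698579e+01, -1.69166751e-04,
        3.43052852e-03,  3.43386951e-06]), 'eef_pos': array([0.27726233, 0.6148023 , 0.24704912]), 'tcp_rot': array([ 2.10329932e-01,  9.77629853e-01, -1.02293531e-03, -3.78494454e-04]), 'contact_force': array([-0.27727353,  1.26702569, -0.21235139]), 'wrist_torque': array([ 0.00392807,  0.04571582, -0.04383853]), 'finger_force': 0.0, 'opening': 1.0019902200327282}
```

View pics/top0.png

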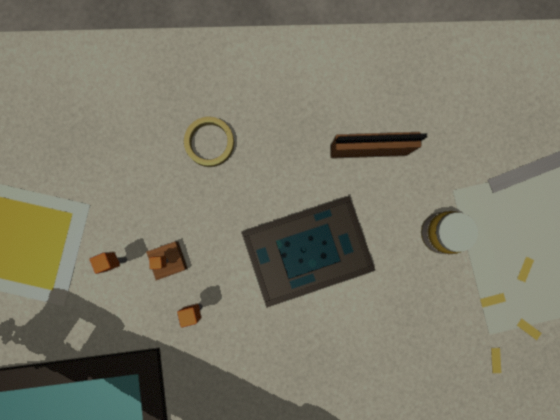

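View pics/side0.png

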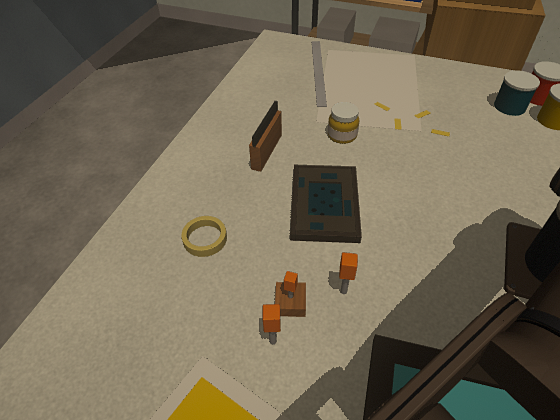

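The top view shows three orange heads at (99,263), (155,262) and (187,317). The one at (155,262) is the smallest (127 px against about 246) and is the only one in a wooden stand, so it fits the description. The side view has it at (290,278). The frame is at about (308,250) in the top view and the tub at (453,232). I'll confirm the pin in a crop and measure.

```bash
python3 - <<'E'
from h import *
t=shot("top");s=shot("side");np.set_printoptions(precision=4,suppress=True)
a=cv2.resize(t["image"][225:335,80:210],None,fx=3,fy=3,interpolation=cv2.INTER_CUBIC)
b=cv2.resize(t["image"][190:310,235:380],None,fx=3,fy=3,interpolation=cv2.INTER_CUBIC)
H=max(a.shape[0],b.shape[0]);a=cv2.copyMakeBorder(a,0,H-a.shape[0],0,0,0)
im=np.hstack([a,b])[:600,:]; im=cv2.resize(im,(800,int(im.shape[0]*800/im.shape[1])))
cv2.imwrite("pics/crop1.png",np.clip(im[:,:,::-1].astype(float)*1.6,0,255).astype(np.uint8)) 
h=cv2.cvtColor(t["image"],cv2.COLOR_RGB2HSV)
print("hsv frame",h[230,270],h[290,350],"plate",h[262,315],"bg",h[180,300],"stand",h[272,165])
def rectw(m,z,pt,name):
    k,l,st,ce=cv2.connectedComponentsWithStats(m)
    i=l[pt[1],pt[0]]
    if i==0:
        d=[np.hypot(*(ce[j]-pt)) if st[j,4]>60 else 1e9 for j in range(1,k)]; i=1+int(np.argmin(d))
    cs=cv2.findContours((l==i).astype(np.uint8),cv2.RETR_EXTERNAL,cv2.CHAIN_APPROX_NONE)[0]
    c=max(cs,key=len)[:,0]
    W=np.array([onz(t,u,v,z)[:2] for u,v in c],np.float32)*1000
    r=cv2.minAreaRect(W); print(name,st[i],r); return r
g=cv2.GaussianBlur(h,(3,3),0)
rectw(cv2.morphologyEx(cv2.inRange(h,(0,0,0),(180,255,85)),cv2.MORPH_OPEN,np.ones((5,5))),.024,(275,240),"frame")
rectw(cv2.morphologyEx(cv2.inRange(h,(80,70,20),(110,255,255)),cv2.MORPH_CLOSE,np.ones((7,7))),.018,(308,250),"window")
rectw(cv2.inRange(h,(3,150,120),(18,255,255)),.098,(155,262),"pin top(mixed)")
p=None
# pin grip centre: two views of blob
m=lambda c:cv2.connectedComponentsWithStats(cv2.inRange(cv2.cvtColor(c["image"],cv2.COLOR_RGB2HSV),(3,150,90),(18,255,255)))
for c in (t,s):
    k,l,st,ce=m(c)
    for i in range(1,k):
        if st[i,4]>100: print(st[i],ce[i])
print("grip cross",cross2(t,(154.9,262.5),s,(290.2,278.1)))
for uv in((453,232),(209,141),(378,145)): print(uv,onz(t,*uv,.05))
E
```

```text
hsv frame [19 67 61] [ 24  37 146] plate [ 90 142  54] bg [ 22  41 144] stand [ 13 160 105]
frame [ 243  197  132  109 9145] ((510.5729064941406, -15.138076782226562), (157.41175842285156, 226.75196838378906), 17.074359893798828)
window [ 276  210   77   78 2832] ((512.9640502929688, -22.531463623046875), (106.72301483154297, 149.94606018066406), 32.893035888671875)
pin top(mixed) [149 257  12  12 127] ((497.6827392578125, 266.1694641113281), (19.649002075195312, 19.82163429260254), 89.51315307617188)
[337 143  83   6 349] [374.4384 145.0458]
[148 243  36  36 553] [163.0434 262.311 ]
[ 90 253  20  20 262] [ 99.7786 262.8664]
[178 308  19  19 266] [186.8684 316.703 ]
[438   0 107  16 637] [494.6452   6.9984]
[256 111  25  38 169] [267.6509 129.4379]
[340 252  18  28 412] [348.4612 265.6869]
[ 263  271   43   61 1278] [283.7684 301.8709]
grip cross (array([0.4974, 0.268 , 0.0895]), np.float64(0.0003018701262628396))
(453, 232) [ 0.5391 -0.2923  0.05  ]
(209, 141) [0.7272 0.1731 0.05  ]
(378, 145) [ 0.7115 -0.1547  0.05  ]
```

View pics/crop1.png

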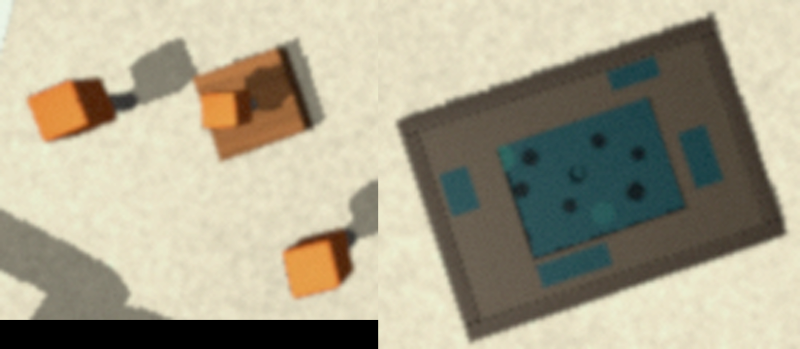

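The crop confirms it: the small orange head at top (155,262) stands in the wooden block, and the two bigger ones stand free beside it. In the window I see several dark spots and one ring-like feature at about (303,249). I'll take one last measurement of the pin's yaw, the stand centre and the window.

```bash
python3 - <<'E'
from h import *
t=shot("top");np.set_printoptions(precision=4,suppress=True)
def rect(x0,y0,x1,y1,lo,hi,z,pt,name,kc=0):
    U=8;im=cv2.resize(t["image"][y0:y1,x0:x1],None,fx=U,fy=U,interpolation=cv2.INTER_CUBIC)
    m=cv2.inRange(cv2.cvtColor(im,cv2.COLOR_RGB2HSV),lo,hi)
    if kc: m=cv2.morphologyEx(m,cv2.MORPH_CLOSE,np.ones((kc,kc)))
    m=cv2.morphologyEx(m,cv2.MORPH_OPEN,np.ones((9,9)))
    k,l,st,ce=cv2.connectedComponentsWithStats(m);i=1+int(np.argmax(st[1:,4]))
    c=max(cv2.findContours((l==i).astype(np.uint8),cv2.RETR_EXTERNAL,cv2.CHAIN_APPROX_NONE)[0],key=len)[:,0]
    W=np.array([onz(t,(u+.5)/U-.5+x0,(v+.5)/U-.5+y0,z)[:2] for u,v in c],np.float32)*1000
    print(name,st[i]/U,cv2.minAreaRect(W),W.min(0),W.max(0))
h=cv2.cvtColor(t["image"],cv2.COLOR_RGB2HSV)
print(h[262,147:168])
rect(144,248,168,275,(3,150,185),(18,255,255),.098,0,"pin")
rect(140,236,195,288,(3,110,50),(18,255,255),.03,0,"stand",60)
rect(270,218,345,282,(80,90,20),(110,255,255),.018,0,"window",24)
for n,uv in(("ring",(303.3,249.5)),("win?",(308,250))): print(n,onz(t,*uv,.018))
E
```

```text
[[ 27  35 145]
 [ 21  51 145]
 [ 15 118 145]
 [ 15 170 144]
 [ 15 184 144]
 [ 15 184 144]
 [ 15 181 144]
 [ 16 179 145]
 [ 15 175 144]
 [ 15 174 145]
 [ 16 179 144]
 [ 16 178 143]
 [ 15 179 144]
 [ 13 191 131]
 [ 12 205  87]
 [ 11 228  56]
 [ 12 230  52]
 [ 11 221  52]
 [ 12 204  50]
 [ 12 157  47]
 [ 11 115  53]]Traceback (most recent call last):
  File "<stdin>", line 14, in <module>
  File "<stdin>", line 8, in rect
    return _wrapfunc(a, 'argmax', axis=axis, out=out, **kwds)
    return bound(*args, **kwds)
ValueError: attempt to get argmax of an empty sequence
```

>>> {"method": "drive_tool", "body": {
  "moves": [
    [[0,0,0],[-0.05,-0.033,0],0.0854],
    [[0,0,0],[-0.05,-0.033,0],0.0854],
    [[0,0,-0.18],[0,0,0],0.0854],
    [[0,0,-0.18],[0,0,0],0.0854],
    [[0,0,-0.18],[0,0,0],0.0854]
  ]
}}

```text
time: 0.88
eef_pos: [0.3417, 0.5137, 0.2482]
tcp_rot: [-0.061, 0.998, -0.0, -0.0]
contact_force: [0.8, 0.1, -0.1]
opening: 1.002
finger_force: 0.0
```

```bash
cat >> h.py <<'E'
def rect(t,x0,y0,x1,y1,lo,hi,z,name,kc=0,U=8):
    im=cv2.resize(t["image"][y0:y1,x0:x1],None,fx=U,fy=U,interpolation=cv2.INTER_CUBIC)
    m=cv2.inRange(cv2.cvtColor(im,cv2.COLOR_RGB2HSV),lo,hi)
    if kc: m=cv2.morphologyEx(m,cv2.MORPH_CLOSE,np.ones((kc,kc)))
    m=cv2.morphologyEx(m,cv2.MORPH_OPEN,np.ones((9,9)))
    k,l,st,ce=cv2.connectedComponentsWithStats(m);i=1+int(np.argmax(st[1:,4]))
    c=max(cv2.findContours((l==i).astype(np.uint8),cv2.RETR_EXTERNAL,cv2.CHAIN_APPROX_NONE)[0],key=len)[:,0]
    W=np.array([onz(t,(u+.5)/U-.5+x0,(v+.5)/U-.5+y0,z)[:2] for u,v in c],np.float32)*1000
    print(name,st[i]/U,cv2.minAreaRect(W),W.min(0),W.max(0))
def axes():
    from scipy.spatial.transform import Rotation as Ro
    s=ctrl.get_state();return np.array(s["eef_pos"]),Ro.from_quat(s["tcp_rot"]).as_matrix(),s
def go(P):
    p,R,s=axes();print("t",round(s["time"],2),"tcp",p,"F",s["contact_force"],"tool delta mm",R.T@(np.array(P)-p)*1000,"y ang",np.degrees(np.arctan2(R[1,1],R[0,1])))
E
python3 - <<'E'
from h import *
t=shot("top");np.set_printoptions(precision=4,suppress=True)
rect(t,144,248,168,275,(3,150,110),(18,255,255),.098,"pin")
rect(t,140,236,195,288,(3,110,35),(18,255,255),.03,"stand",60)
rect(t,270,218,345,282,(80,90,20),(110,255,255),.018,"window",24)
rect(t,235,190,385,312,(0,0,0),(180,255,100),.024,"frame",24,6)
print("ring",onz(t,303.3,249.5,.018))
go((.497,.267,.15))
E
```

```text
pin [   5.375    8.5     11.875   13.375 1113.375] ((497.4486999511719, 265.48663330078125), (24.352277755737305, 20.484466552734375), 2.1165499687194824) [485.4376 255.1414] [509.3432 276.038 ]
stand [   7.       6.25    39.625   37.375 7826.25 ] ((498.06024169921875, 264.7528076171875), (58.52394485473633, 68.52743530273438), 18.26207733154297) [462.1193 224.8838] [533.729  301.6982]
window [    6.875     6.625    62.875    53.375 16804.875] ((508.7964172363281, -15.027030944824219), (79.10845184326172, 108.35419464111328), 17.059194564819336) [457.4779 -76.6506] [561.2481  47.2573]
frame [    6.8333     5.1667   133.5      112.1667 55699.5   ] ((510.40228271484375, -15.319366455078125), (159.70816040039062, 229.67958068847656), 17.06757926940918) [ 402.1649 -145.2892] [618.5621 116.071 ]
ring [ 0.512  -0.0058  0.018 ]
t 0.93 tcp [0.3417 0.5138 0.2482] F [-0.243   1.0322 -0.2931] tool delta mm [-123.234  -264.2577   98.2664] y ang 97.19262294731294
```

```bash
python3 - <<'E'
from h import *
t=shot("top");s=shot("side")
f=lambda c,x,y:cv2.resize(c["image"][y:y+54,x:x+50],None,fx=8,fy=8,interpolation=cv2.INTER_CUBIC)
im=np.hstack([f(t,140,236)[:,:400],f(s,265,265)])
cv2.imwrite("pics/pin2.png",np.clip(im[:,:,::-1].astype(float)*1.5,0,255).astype(np.uint8))
# predicted grip top/bottom centres, hole mouth for axis guesses
for x,y in((.497,.266),(.4985,.262)):
    print([ (n,(8*(proj(c,(x,y,z))-o+.5)).round(0)) for n,c,o in(("t",t,(140,236)),("s",s,(265-50,265))) for z in(.098,.03)])
E
```

```text
[('t', array([121., 219.])), ('t', array([203., 203.])), ('s', array([611.,  83.])), ('s', array([610., 234.]))]
[('t', array([139., 212.])), ('t', array([220., 196.])), ('s', array([611.,  67.])), ('s', array([609., 218.]))]
```

View pics/pin2.png

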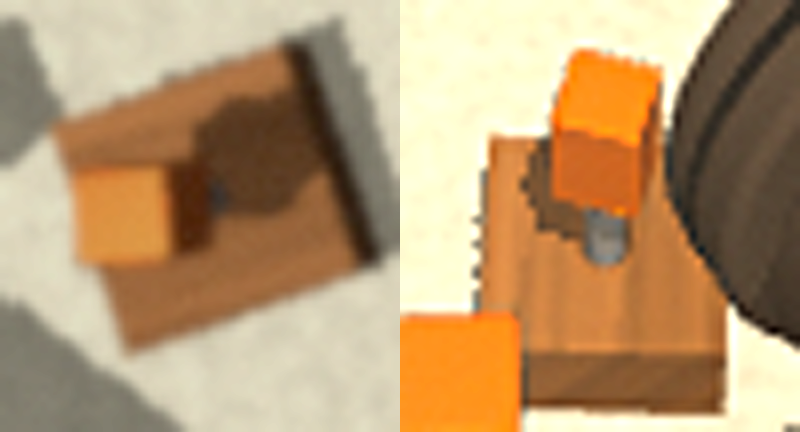

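The crop puts the centre of the grip's top at top-view pixel (155.5,263) and side-view pixel (341,276). That gives an axis near (0.4975, 0.2665) and a grip yaw of about 2°, with the stand agreeing. Next I move above it.

>>> {"method": "drive_tool", "body": {
  "moves": [
    [[0,0,0.09],[0,0,0],0.0854],
    [[0,0,0],[-0.029,-0.05,0],0.0854],
    [[0,0,0],[-0.029,-0.05,0],0.0854],
    [[0,0,0],[-0.029,-0.05,0],0.0854],
    [[0,0,0],[-0.029,-0.05,0],0.0854]
  ]
}}

```text
time: 1.65
eef_pos: [0.4634, 0.3157, 0.2485]
tcp_rot: [-0.012, 1.0, 0.0, 0.0]
contact_force: [0.3, 0.6, 0.5]
opening: 1.001
finger_force: 0.0
```

>>> {"method": "drive_tool", "body": {
  "moves": [
    [[0,0,0],[-0.031,-0.05,0],0.0854],
    [[0,0,0],[0,0,0.04],0.0854],
    [[0,0,0],[0,0,0.03],0.0854],
    [[0,0,0],[0,0,0],0.0854],
    [[0,0,0],[0,0,0],0.0854]
  ]
}}

```text
time: 2.28
eef_pos: [0.4957, 0.2684, 0.1797]
tcp_rot: [-0.013, 1.0, 0.0, 0.001]
contact_force: [-0.4, -0.5, 0.4]
opening: 0.999
finger_force: 0.0
```

```bash
python3 - <<'E'
from h import *
np.set_printoptions(precision=4,suppress=True)
go((.4975,.2665,.078))
E
```

```text
t 2.27 tcp [0.4957 0.2684 0.1797] F [-0.3659 -0.5295  0.3618] tool delta mm [ -1.5583  -1.9631 101.6832] y ang 91.45704342883096
```

>>> {"method": "drive_tool", "body": {
  "moves": [
    [[0,0,0],[-0.0015,-0.002,0.035],0.0854],
    [[0,0,0],[0,0,0.035],0.0854],
    [[0,0,0],[0,0,0.02],0.0854],
    [[0,0,0],[0,0,0.012],0.0854],
    [[0,0,0],[0,0,0],0.05]
  ],
  "grip_force": 30
}}

```text
time: 2.9
eef_pos: [0.4968, 0.2662, 0.0765]
tcp_rot: [-0.013, 1.0, -0.0, -0.0]
contact_force: [-0.2, -0.4, -0.8]
opening: 0.815
finger_force: 0.0
```

>>> {"method": "drive_tool", "body": {
  "moves": [
    [[0,0,0],[0,0,0],0.03],
    [[0,0,0],[0,0,0],0.01],
    [[0,0,0],[0,0,0],0.01],
    [[0,0,0],[0,0,0],0.01],
    [[0,0,0],[0,0,0],0.01]
  ]
}}

```text
time: 3.52
eef_pos: [0.4973, 0.2667, 0.0773]
tcp_rot: [-0.013, 1.0, 0.001, 0.001]
contact_force: [0.7, 3.2, 4.2]
opening: 0.252
finger_force: 30.3
```

>>> {"method": "drive_tool", "body": {
  "moves": [
    [[0,0,0],[0,0,0],0.01],
    [[0,0,0],[0,0.001,-0.01],0.01],
    [[0,0,0],[0,0,-0.01],0.01],
    [[0,0,0],[0,0,-0.02],0.01],
    [[0,0,0],[0,0,-0.03],0.01]
  ],
  "grip_force": 60
}}

```text
time: 4.15
eef_pos: [0.4951, 0.266, 0.1464]
tcp_rot: [-0.013, 1.0, -0.001, -0.002]
contact_force: [0.7, -0.3, -0.3]
opening: 0.248
finger_force: 60.1
```

>>> {"method": "drive_tool", "body": {
  "moves": [
    [[0,0,0],[0,0,-0.01],0.01],
    [[0,0,0],[0,0,0],0.01],
    [[0,0,0],[0,0,0],0.01],
    [[0,0,0],[0,0,0],0.01]
  ]
}}

```text
time: 4.65
eef_pos: [0.4958, 0.2667, 0.1549]
tcp_rot: [-0.013, 1.0, -0.0, -0.001]
contact_force: [-0.5, 0.8, -0.9]
opening: 0.252
finger_force: 60.1
```

```bash
python3 - <<'E'
from h import *
t=shot("top");s=shot("side");np.set_printoptions(precision=4,suppress=True)
go((.5,.05,.16)); p,R,st=axes()
print(st["opening"],st["finger_force"])
w=[proj(s,p+R@np.array([0,0,d])) for d in(0,.08)]; print(w)
x,y=int(w[0][0])-50,int(w[0][1])-40
im=cv2.resize(s["image"][y:y+110,x:x+110],None,fx=5,fy=5,interpolation=cv2.INTER_CUBIC)
print(x,y)
cv2.imwrite("pics/lift.png",np.clip(im[:,:,::-1].astype(float)*1.5,0,255).astype(np.uint8))
E
```

```text
t 4.75 tcp [0.496  0.2668 0.1553] F [ 1.3268  0.0126 -1.0513] tool delta mm [   1.7471 -216.8147   -4.5611] y ang 91.50350331809321
0.2501729144081766 60.102646350860596
[array([291.3729, 257.4906]), array([291.2237, 281.8584])]
241 217
```

View pics/lift.png

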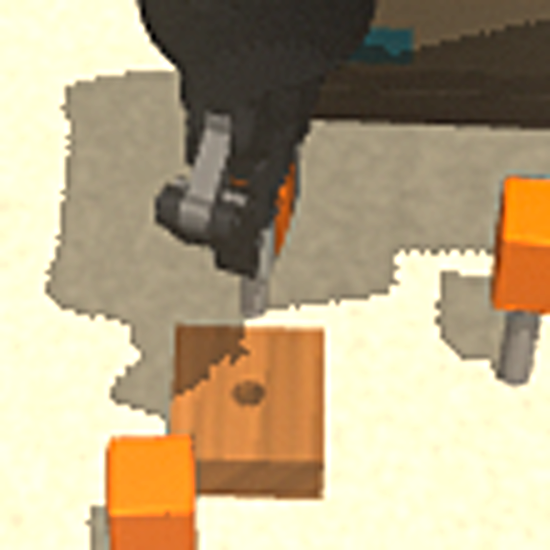

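The pin is out. It hangs from the jaws with its tip at crop (255,312), and the empty stand hole shows at (249,392). Next I locate the tip and plan the slide: window geometry, start point and path.

```bash
python3 - <<'E'
from h import *
t=shot("top");s=shot("side");np.set_printoptions(precision=4,suppress=True)
print("stand hole",onz(s,241+249/5-.4,217+392/5-.4,.03))
p,R,st=axes()
# tip expected: TCP z - tip z = at grasp .0773-.010
print("tip expected px",proj(s,[p[0],p[1],p[2]-.0673]),"seen",241+255/5-.4,217+312/5-.4)
# hole candidates: window enlarged
f=lambda c,x,y,w,h,k:cv2.resize(c["image"][y:y+h,x:x+w],None,fx=k,fy=k,interpolation=cv2.INTER_CUBIC)
a=f(t,270,218,75,64,8);b=f(s,300,172,50,53,9)[:512]
b=cv2.resize(b,(200,200)) if 0 else b
im=np.hstack([a,np.pad(b,((0,512-b.shape[0]),(0,0),(0,0)))])
im=im[:,:800]
cv2.imwrite("pics/win.png",np.clip(im[:,:,::-1].astype(float)*2.2,0,255).astype(np.uint8)); print(im.shape)
a_=np.radians(17.06);ex=np.array([np.cos(a_),np.sin(a_),0]);ey=np.array([-np.sin(a_),np.cos(a_),0])
W=np.array([.5095,-.015,.018])
for n,v in(("c",(0,0)),("+10x",(10,0)),("+20y",(0,20)),("-10x-20y",(-10,-20)),("corner",(40,55))):
    X=W+(ex*v[0]+ey*v[1])/1000; print(n,X,(proj(t,X)-(270,218)+.5)*8,(proj(s,X)-(300,172)+.5)*9+[600,0])
E
```

```text
stand hole [0.4966 0.2689 0.03  ]
tip expected px [291.009  278.0955] seen 291.6 279.0
(512, 800, 3)
c [ 0.5095 -0.015   0.018 ] [307.4916 265.1124] [827.0133 239.1796]
+10x [ 0.5191 -0.0121  0.018 ] [294.5889 226.8921] [789.4501 237.937 ]
+20y [0.5036 0.0041 0.018 ] [231.3402 290.7393] [827.7632 294.7971]
-10x-20y [ 0.5058 -0.0371  0.018 ] [396.5162 277.7464] [863.4131 186.1511]
corner [0.5316 0.0493 0.018 ] [ 46.8153 182.648 ] [673.7024 390.1667]
```

View pics/win.png

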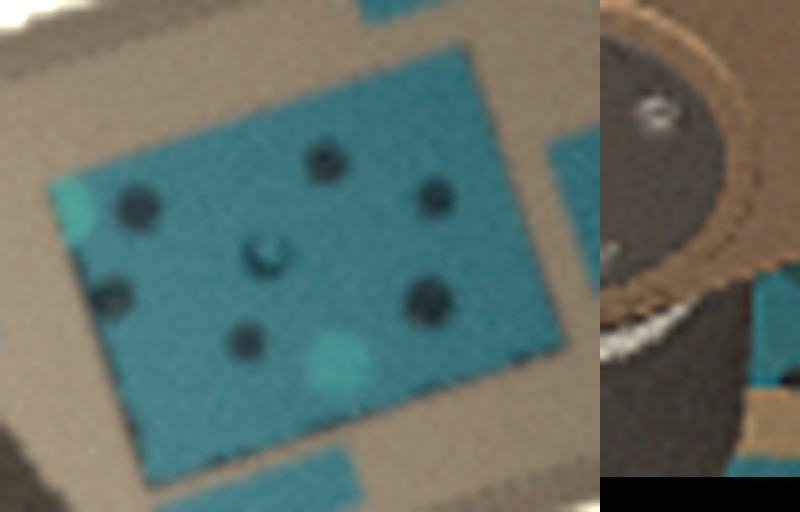

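The ring-shaped lit-wall feature at crop (267,255), which is top pixel (302.9,249.4), has the hole's 11 mm size. It's the only mark inside the ±10/±20 mm zone, and the flat stains lie outside it. So the hole is at about (0.512,-0.005). I'll start near the frame's +y end of the window, at (0.501,0.032), and slide along the frame's -y.

>>> {"method": "drive_tool", "body": {
  "moves": [
    [[0,0,0],[0,-0.05,0],0.01],
    [[0,0,0],[0,-0.05,0],0.01],
    [[0,0,0],[0,-0.05,0],0.01],
    [[0,0,0],[0,-0.05,0],0.01],
    [[0,0,0],[0.001,-0.034,0],0.01]
  ]
}}

```text
time: 5.48
eef_pos: [0.5017, 0.0311, 0.1564]
tcp_rot: [-0.012, 1.0, -0.0, 0.0]
contact_force: [-0.1, -0.7, -0.7]
opening: 0.252
finger_force: 60.1
```

>>> {"method": "drive_tool", "body": {
  "moves": [
    [[0,0,0],[0,0,0.02],0.01],
    [[0,0,0],[0,0,0.02],0.01],
    [[0,0,0],[0,0,0.01],0.01],
    [[0,0,0],[0,0,0],0.01],
    [[0,0,0],[0,0,0],0.01]
  ]
}}

```text
time: 6.1
eef_pos: [0.5023, 0.0331, 0.1071]
tcp_rot: [-0.013, 1.0, -0.0, 0.001]
contact_force: [0.2, 0.0, -0.4]
opening: 0.252
finger_force: 60.1
```

```bash
python3 - <<'E'
from h import *
np.set_printoptions(precision=4,suppress=True)
t=shot("top");s=shot("side")
go((.501,.032,.0853)); 
print(onz(t,302.9,249.4,.018))
p,R,_=axes();w=proj(s,p-[0,0,.0673]);print(w);x,y=int(w[0])-45,int(w[1])-50
im=cv2.resize(s["image"][y:y+80,x:x+90],None,fx=7,fy=7,interpolation=cv2.INTER_CUBIC);print(x,y)
cv2.imwrite("pics/near.png",np.clip(im[:,:,::-1].astype(float)*2,0,255).astype(np.uint8))
E
```

```text
t 6.2 tcp [0.5024 0.0331 0.1073] F [ 0.5267  0.1534 -1.071 ] tool delta mm [ 1.4862 -1.0603 21.9901] y ang 91.521750308606
[ 0.5122 -0.005   0.018 ]
[322.3136 206.8197]
277 156
```

View pics/near.png

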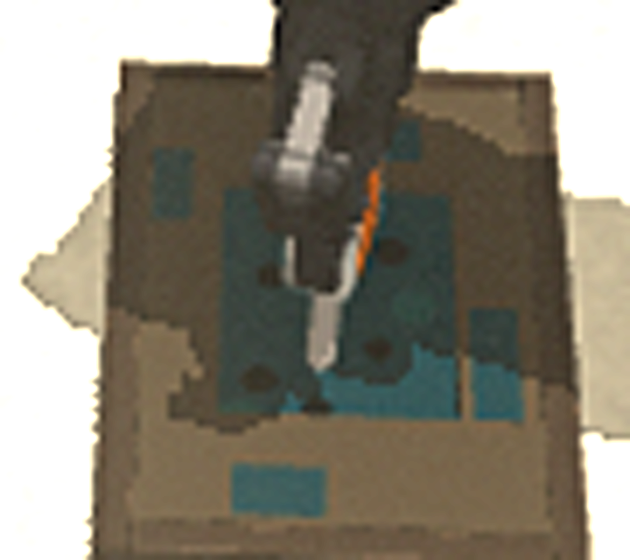

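The side view shows the tip at crop (320,365), which is pixel (322.2,207.6). That's within 1 px of the prediction, and it's over the plate's near edge. I'll lower gently.

>>> {"method": "drive_tool", "body": {
  "moves": [
    [[0,0,0],[0.0015,0,0.01],0.01],
    [[0,0,0],[0,0,0.006],0.01],
    [[0,0,0],[0,0,0.002],0.01],
    [[0,0,0],[0,0,0],0.01],
    [[0,0,0],[0,0,0],0.01]
  ]
}}

```text
time: 6.82
eef_pos: [0.5004, 0.033, 0.0885]
tcp_rot: [-0.013, 1.0, -0.0, 0.0]
contact_force: [-1.3, 0.0, -0.8]
opening: 0.247
finger_force: 60.1
```

>>> {"method": "drive_tool", "body": {
  "moves": [
    [[0,0,0],[0,0,0.001],0.01],
    [[0,0,0],[0,0,0],0.01]
  ]
}}

```text
time: 7.08
eef_pos: [0.5002, 0.033, 0.0874]
tcp_rot: [-0.013, 1.0, -0.0, 0.0]
contact_force: [0.2, 0.7, -0.7]
opening: 0.25
finger_force: 60.1
```

>>> {"method": "drive_tool", "body": {
  "moves": [
    [[0,0,0],[0,0,0.001],0.01],
    [[0,0,0],[0,0,0],0.01]
  ]
}}

```text
time: 7.32
eef_pos: [0.5001, 0.033, 0.0863]
tcp_rot: [-0.013, 1.0, 0.0, -0.0]
contact_force: [-0.4, 0.2, -0.8]
opening: 0.253
finger_force: 60.1
```

>>> {"method": "drive_tool", "body": {
  "moves": [
    [[0,0,0],[0,0,0.0006],0.01],
    [[0,0,0],[0,0,0],0.01]
  ]
}}

```text
time: 7.58
eef_pos: [0.5002, 0.033, 0.0857]
tcp_rot: [-0.013, 1.0, 0.0, -0.0]
contact_force: [-0.3, 0.1, -0.5]
opening: 0.247
finger_force: 60.1
```

>>> {"method": "drive_tool", "body": {
  "moves": [
    [[0,0,0],[0,0,0.0005],0.01],
    [[0,0,0],[0,0,0],0.01]
  ]
}}

```text
time: 7.82
eef_pos: [0.5003, 0.033, 0.0854]
tcp_rot: [-0.013, 1.0, -0.0, 0.0]
contact_force: [0.2, 0.0, 0.5]
opening: 0.248
finger_force: 60.2
```

>>> {"method": "drive_tool", "body": {
  "moves": [
    [[0,0,0],[0,0,0.0005],0.01],
    [[0,0,0],[0,0,0],0.01]
  ]
}}

```text
time: 8.07
eef_pos: [0.5005, 0.033, 0.0852]
tcp_rot: [-0.013, 1.0, -0.0, 0.0]
contact_force: [-1.5, -0.2, 2.5]
opening: 0.253
finger_force: 60.4
```

>>> {"method": "drive_tool", "body": {
  "moves": [
    [[0,0,0],[0,0,0.0006],0.01],
    [[0,0,0],[0,0,0],0.01]
  ]
}}

```text
time: 8.32
eef_pos: [0.5007, 0.033, 0.0849]
tcp_rot: [-0.013, 1.0, -0.0, 0.0]
contact_force: [-0.7, 1.1, 5.4]
opening: 0.253
finger_force: 60.7
```

>>> {"method": "drive_tool", "body": {
  "moves": [
    [[0,0,0],[0,0,0.0005],0.01],
    [[0,0,0],[0,0,0],0.01]
  ]
}}

```text
time: 8.57
eef_pos: [0.5009, 0.033, 0.0848]
tcp_rot: [-0.013, 1.0, -0.0, 0.001]
contact_force: [-2.5, 0.8, 6.7]
opening: 0.248
finger_force: 60.9
```

>>> {"method": "drive_tool", "body": {
  "moves": [
    [[0,0,0],[-0.0008,-0.003,0],0.01],
    [[0,0,0],[-0.0008,-0.003,0],0.01],
    [[0,0,0],[-0.0008,-0.003,0],0.01],
    [[0,0,0],[-0.0008,-0.003,0],0.01],
    [[0,0,0],[-0.0008,-0.003,0],0.01]
  ]
}}

```text
time: 9.2
eef_pos: [0.506, 0.0182, 0.0851]
tcp_rot: [-0.013, 1.0, 0.0, 0.002]
contact_force: [-1.4, 1.4, 7.5]
opening: 0.251
finger_force: 60.9
```

>>> {"method": "drive_tool", "body": {
  "moves": [
    [[0,0,0],[-0.0008,-0.003,0],0.01],
    [[0,0,0],[-0.0008,-0.003,0],0.01],
    [[0,0,0],[-0.0008,-0.003,0],0.01],
    [[0,0,0],[-0.0008,-0.003,0],0.01]
  ]
}}

```text
time: 9.7
eef_pos: [0.5096, 0.0063, 0.0852]
tcp_rot: [-0.013, 1.0, 0.0, 0.002]
contact_force: [-0.5, 1.5, 6.1]
opening: 0.249
finger_force: 61.0
```

>>> {"method": "drive_tool", "body": {
  "moves": [
    [[0,0,0],[-0.0003,-0.0015,0],0.01],
    [[0,0,0],[-0.0003,-0.0015,0],0.01],
    [[0,0,0],[-0.0003,-0.0015,0],0.01],
    [[0,0,0],[0,0,0],0.01]
  ]
}}

```text
time: 10.2
eef_pos: [0.5106, 0.0015, 0.0851]
tcp_rot: [-0.013, 1.0, -0.0, 0.002]
contact_force: [-0.4, 0.7, 5.9]
opening: 0.248
finger_force: 61.0
```

>>> {"method": "drive_tool", "body": {
  "moves": [
    [[0,0,0],[-0.0003,-0.0015,0],0.01],
    [[0,0,0],[-0.0003,-0.0015,0],0.01],
    [[0,0,0],[0,0,0],0.01]
  ]
}}

```text
time: 10.58
eef_pos: [0.5105, -0.0019, 0.0838]
tcp_rot: [-0.013, 1.0, -0.001, 0.001]
contact_force: [1.9, -1.8, 1.9]
opening: 0.249
finger_force: 60.3
```

>>> {"method": "drive_tool", "body": {
  "moves": [
    [[0,0,0],[-0.0003,-0.0015,0],0.01],
    [[0,0,0],[0,0,0],0.01]
  ]
}}

```text
time: 10.82
eef_pos: [0.5102, -0.003, 0.0833]
tcp_rot: [-0.013, 1.0, -0.0, 0.0]
contact_force: [1.0, -1.1, -0.0]
opening: 0.247
finger_force: 60.0
```

The height fell and the normal force vanished, so the tip is in the hole. I'll lower in small steps, watching the forces.

>>> {"method": "drive_tool", "body": {
  "moves": [
    [[0,0,0],[0,-0.0005,0.001],0.01],
    [[0,0,0],[0,0,0.001],0.01],
    [[0,0,0],[0,0,0],0.01]
  ]
}}

```text
time: 11.2
eef_pos: [0.5107, -0.0035, 0.0816]
tcp_rot: [-0.013, 1.0, -0.0, 0.001]
contact_force: [3.7, -0.9, -0.9]
opening: 0.253
finger_force: 60.0
```

>>> {"method": "drive_tool", "body": {
  "moves": [
    [[0,0,0],[0,0,0.001],0.01],
    [[0,0,0],[0,0,0],0.01]
  ]
}}

```text
time: 11.45
eef_pos: [0.5107, -0.0035, 0.0808]
tcp_rot: [-0.013, 1.0, -0.0, 0.001]
contact_force: [4.0, -2.3, -0.7]
opening: 0.249
finger_force: 60.0
```

>>> {"method": "drive_tool", "body": {
  "moves": [
    [[0,0,0],[-0.0008,-0.0004,0],0.01],
    [[0,0,0],[0,0,0.001],0.01],
    [[0,0,0],[0,0,0],0.01]
  ]
}}

```text
time: 11.82
eef_pos: [0.5109, -0.0036, 0.0795]
tcp_rot: [-0.013, 1.0, 0.0, -0.0]
contact_force: [3.0, -1.3, -0.8]
opening: 0.252
finger_force: 60.1
```

>>> {"method": "drive_tool", "body": {
  "moves": [
    [[0,0,0],[0,0,0.0015],0.01],
    [[0,0,0],[0,0,0],0.01]
  ]
}}

```text
time: 12.08
eef_pos: [0.511, -0.0037, 0.078]
tcp_rot: [-0.013, 1.0, -0.0, 0.0]
contact_force: [3.4, -1.1, -0.3]
opening: 0.25
finger_force: 60.1
```

>>> {"method": "drive_tool", "body": {
  "moves": [
    [[0,0,0],[-0.0008,-0.0004,0],0.01],
    [[0,0,0],[0,0,0.0015],0.01],
    [[0,0,0],[0,0,0],0.01]
  ]
}}

```text
time: 12.45
eef_pos: [0.5112, -0.0038, 0.0762]
tcp_rot: [-0.013, 1.0, 0.0, -0.001]
contact_force: [2.1, -0.7, -1.1]
opening: 0.249
finger_force: 59.9
```

>>> {"method": "drive_tool", "body": {
  "moves": [
    [[0,0,0],[0,0,0.0015],0.01],
    [[0,0,0],[0,0,0],0.01]
  ]
}}

```text
time: 12.7
eef_pos: [0.5113, -0.0038, 0.0747]
tcp_rot: [-0.013, 1.0, 0.0, -0.001]
contact_force: [1.5, -0.4, -1.6]
opening: 0.247
finger_force: 59.9
```

>>> {"method": "drive_tool", "body": {
  "moves": [
    [[0,0,0],[0,0,0.0015],0.01],
    [[0,0,0],[0,0,0],0.01]
  ]
}}

```text
time: 12.95
eef_pos: [0.5113, -0.0039, 0.0733]
tcp_rot: [-0.013, 1.0, 0.0, -0.001]
contact_force: [0.4, 0.1, -0.7]
opening: 0.252
finger_force: 59.9
```

>>> {"method": "drive_tool", "body": {
  "moves": [
    [[0,0,0],[0,0,0.0015],0.01],
    [[0,0,0],[0,0,0],0.01]
  ]
}}

```text
time: 13.2
eef_pos: [0.5114, -0.0039, 0.0718]
tcp_rot: [-0.013, 1.0, 0.0, -0.001]
contact_force: [0.2, -0.6, -0.9]
opening: 0.248
finger_force: 59.9
```

>>> {"method": "drive_tool", "body": {
  "moves": [
    [[0,0,0],[0,0,0.001],0.01],
    [[0,0,0],[0,0,0],0.01]
  ]
}}

```text
time: 13.45
eef_pos: [0.5118, -0.004, 0.0714]
tcp_rot: [-0.013, 1.0, 0.0, -0.0]
contact_force: [-0.8, 0.9, 0.8]
opening: 0.251
finger_force: 60.3
```

>>> {"method": "drive_tool", "body": {
  "moves": [
    [[0,0,0],[0,0,0.001],0.01],
    [[0,0,0],[0,0,0],0.01]
  ]
}}

```text
time: 13.7
eef_pos: [0.5124, -0.0041, 0.0712]
tcp_rot: [-0.013, 1.0, -0.0, 0.0]
contact_force: [-1.6, -0.0, 5.4]
opening: 0.253
finger_force: 60.9
```

The pin has bottomed where expected, with TCP z at 0.0713. I'll seat it firmly, release and retreat.

>>> {"method": "drive_tool", "body": {
  "moves": [
    [[0,0,0],[0,0,0.001],0.01],
    [[0,0,0],[0,0,0],0.01]
  ]
}}

```text
time: 13.95
eef_pos: [0.5125, -0.0041, 0.0711]
tcp_rot: [-0.013, 1.0, -0.0, 0.0]
contact_force: [-3.1, 0.6, 10.7]
opening: 0.252
finger_force: 61.6
```

>>> {"method": "drive_tool", "body": {
  "moves": [
    [[0,0,0],[0,0,0.0006],0.01],
    [[0,0,0],[0,0,0],0.01],
    [[0,0,0],[0,0,0],0.01]
  ]
}}

```text
time: 14.32
eef_pos: [0.5126, -0.0041, 0.071]
tcp_rot: [-0.013, 1.0, -0.0, 0.0]
contact_force: [-4.1, 1.5, 13.2]
opening: 0.247
finger_force: 61.8
```

>>> {"method": "drive_tool", "body": {
  "moves": [
    [[0,0,0],[0.0006,0,-0.0012],0.01],
    [[0,0,0],[0,0,0],0.01]
  ],
  "grip_force": 20
}}

```text
time: 14.58
eef_pos: [0.5123, -0.0041, 0.0712]
tcp_rot: [-0.013, 1.0, -0.0, 0.001]
contact_force: [-1.0, 0.8, 6.4]
opening: 0.248
finger_force: 60.8
```

>>> {"method": "drive_tool", "body": {
  "moves": [
    [[0,0,0],[0,0,0],0.03],
    [[0,0,0],[0,0,0],0.04],
    [[0,0,0],[0,0,0],0.055],
    [[0,0,0],[0,0,0],0.055],
    [[0,0,0],[0,0,0],0.055]
  ]
}}

```text
time: 15.2
eef_pos: [0.5111, -0.004, 0.0696]
tcp_rot: [-0.013, 1.0, 0.0, -0.0]
contact_force: [0.1, 0.3, 0.5]
opening: 0.644
finger_force: 0.0
```

>>> {"method": "drive_tool", "body": {
  "moves": [
    [[0,0,0],[0,0,-0.01],0.055],
    [[0,0,0],[0,0,-0.03],0.055],
    [[0,0,0],[0,0,-0.05],0.055],
    [[0,0,0],[0,0,-0.05],0.055],
    [[0,0,0],[0,0.05,0],0.055]
  ]
}}

```text
time: 15.82
eef_pos: [0.5136, 0.0442, 0.2166]
tcp_rot: [-0.011, 1.0, -0.001, 0.006]
contact_force: [-0.4, 1.0, -1.0]
opening: 0.643
finger_force: 0.0
```

>>> {"method": "drive_tool", "body": {
  "moves": [
    [[0,0,0],[0,0.06,0],0.055],
    [[0,0,0],[0,0.06,0],0.055],
    [[0,0,0],[0,0.06,0],0.055],
    [[0,0,0],[0,0,0],0.055],
    [[0,0,0],[0,0,0],0.055]
  ]
}}

```text
time: 16.45
eef_pos: [0.5051, 0.226, 0.2101]
tcp_rot: [-0.014, 1.0, -0.0, 0.0]
contact_force: [-0.1, 0.7, -0.3]
opening: 0.643
finger_force: 0.0
```

```bash
python3 - <<'E'
from h import *
t=shot("top");s=shot("side")
for n,c in(("t",t),("s",s)):
    # expected grip top/base centres and shaft at plate when home
    print(n,[proj(c,(.5122,-.0045,z)).round(1) for z in(.092,.056,.018)])
f=lambda c,x,y,w,h,k:cv2.resize(c["image"][y:y+h,x:x+w],None,fx=k,fy=k,interpolation=cv2.INTER_CUBIC)
im=np.hstack([f(t,260,205,100,100,4),f(s,275,145,100,100,4)])
cv2.imwrite("pics/end.png",np.clip(im[:,:,::-1].astype(float)*1.7,0,255).astype(np.uint8)); cv2.imwrite("pics/endtop.png",t["image"][:,:,::-1])
E
```

```text
t [array([305.3, 250.4]), array([303.9, 249.9]), array([302.6, 249.4])]
s [array([324.3, 178.8]), array([323.3, 189.8]), array([322.4, 200.8])]
```

View pics/end.png

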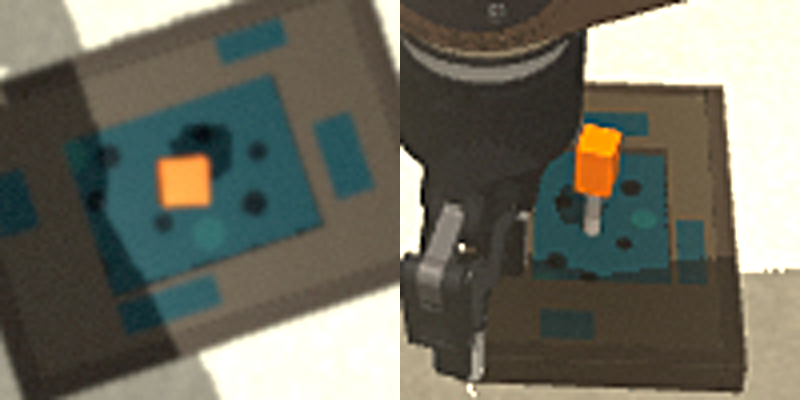

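View pics/endtop.png

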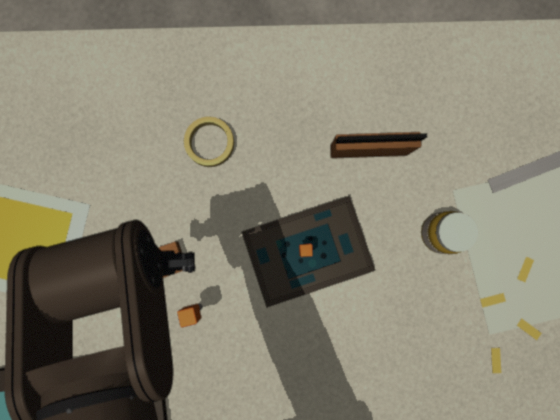

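The pin stands upright and alone. Its head is at top pixel (306,250) and side pixel (325,179), within 1 px of the fully-home prediction. The tub, tape and squeegee haven't moved, so I'm handing in.

```bash
python3 -c "
from plant import ctrl
print(ctrl.sign_off())"
```

```text
the job is handed in; nothing more can be done
None
```

The small orange-headed pin was slid across the plate into the blind hole, pressed home at about 13 N, and released upright; the job is handed in, with the ink tub, tape and squeegee unmoved.

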